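# Shut the keeper box lid, release both catches and hold its gate wide

### The job

Get the parts keeper ready for its contents to be taken out at the front: first lower its raised lid gently until it is fully shut, without letting it slam. Then squeeze the catch with the two thin round posts fully together, and after that squeeze the catch with the two flat plates fully together (each stays drawn once squeezed). Take the gate by its upright round handle post, swing it out towards you past its detent until it stands wide open, roughly at right angles to the box front, and finish while still holding it there, since it springs back if let go; leave the loose things around it where they are.

Things in the scene. Friction and masses are not known exactly. Their poses are not given: they have to be found in the camera images.
- keeper: The fixed wooden parts keeper, a low box 130 (x) x 220 (y) x 80 mm. Origin at the centre of its underside; x points to its back, y along its front to its left as seen from the front, z up; its front (gate side) is at x = -65 mm. Its yaw varies. A 42 mm deep metal deck at z = 80 mm runs along the front edge and carries the two catches; the lid covers the rest.
- lid (a joint): Lid angle, rad: 0 shut flat, positive raised (axis along the keeper's +y, hinge at its back); starts 0.7 to 1.1. The hinge is stiff (about 0.1 N m), so the lid stays where it is left; pushing its outer (upper) face near the front edge with about 2 N lowers it.
- lid_edge (a point): Middle of the lid's front edge on its outer (upper) face, 84 mm from the hinge; turns with the lid: its x points from the edge to the hinge, its z is the outward normal of the upper face. The lid is 8 mm thick, 216 mm wide; shut, its upper face is at z = 88.5 mm.
- lid_hinge (a point): Point on the lid's hinge axis, at keeper x = 62 mm, z = 84.5 mm; it does not move.
- round_catch: Base of the catch with two thin round posts (10 mm in diameter, with round tops 48 mm above the deck). It sits on the deck at keeper x = -45 mm, and at either of the two catch places (keeper y = 45 or -55 mm; which catch is where varies). Axes as the keeper's; origin on the deck.
- flat_catch: Base of the catch with two flat plates (10 mm thick in y, 24 mm wide in x, tops 49 mm above the deck), at the other catch place. Otherwise built like the round one.
- round_mid (a point): Of the round catch: the point 36 mm above the deck, midway between its two posts WHEN FULLY SQUEEZED. Fixed post centre at y = -10 mm from here (keeper axes), moving post centre at y = +22 mm at the start and +10 mm when fully squeezed. So the outer faces are 42 mm apart at first (-15 to +27 mm) and 30 mm apart when squeezed. The posts rise from the deck to 12 mm above this point. Nothing but the posts stands higher than 18 mm above the deck beside them.
- flat_mid (a point): Of the flat catch: the same point, with the same y offsets for the plates' centres and faces; the plates rise to 13 mm above it.
- round_post: The fixed post of the round catch (10 mm in diameter, 45 mm long); origin at its foot.
- flat_post: The fixed plate of the flat catch; origin at the middle of its foot.
- round_thumb (a joint): Travel of the round catch's moving post towards its fixed post (keeper -y), m: 0 latched, 0.012 fully squeezed (end stop). It needs about 3 N and stays where it is left. Its bolt frees the gate only beyond about 0.009.
- flat_thumb (a joint): The same for the flat catch's moving plate.
- gate (a joint): Gate angle, rad: 0 closed along the box front, positive swung out to -x of the keeper (turning anticlockwise seen from above), stop at 1.75. It cannot open until both catches are drawn. A light spring closes it (about 0.2 N m at 1.4); a sprung detent must be overcome between about 0.35 and 0.85 (up to about 0.3 N m, some 3 N at the post). Let go beyond the detent, it springs back to about 0.83 or shut.
- gate_hinge (a point): Point on the gate's upright hinge axis (keeper x = -73, y = -105, z = 105 mm); does not move.
- gate_post (a point): Gripping point of the gate's handle: an upright round steel post 14 mm in diameter, on a bracket in front of the gate; this point is on its axis, 110 mm above the bench; the post is free from 84 to 130 mm. It is 97.5 mm from the hinge axis, at (-22, +95) mm from it in keeper axes when closed; it moves with the gate. The gate itself is 222 mm long, spans z = 32 to 80 mm, and swings clear over low things.
- handle_post: The same round handle post of the gate; origin at its foot, 79 mm above the bench.
- tape: Bystander: a roll of tan masking tape, loose on the bench; leave it where it is. Origin at its underside.
- clamp: Bystander: a wooden ring clamp, loose on the bench; leave it where it is. Origin at its underside.
- stone: Bystander: a rough stone, loose on the bench; leave it where it is. Origin at its underside.
- loupe1: Bystander: a black eye loupe, loose on the bench; leave it where it is. Origin at its underside.

How it is judged:
On the way, in this order (a step that is already met when the one before it is completed fails the run):
1. the lid is shut, both catches still latched (value of joint lid below 0.06 rad and value of joint each of round_thumb, flat_thumb below 0.003 m), for 0.2 s.
2. the round catch is squeezed fully, its fixed post touched too, the flat one still latched (value of joint round_thumb above 0.0095 m and value of joint flat_thumb below 0.003 m and contact force between the fingers and round_post above 1 N), for 0.2 s.
3. the flat catch is squeezed fully, its fixed plate touched too (value of joint flat_thumb above 0.0095 m and contact force between the fingers and flat_post above 1 N and value of joint gate below 0.1 rad), for 0.2 s.
4. the gate has passed its detent (value of joint gate above 1.1 rad), for 0.2 s.
At the end, for the whole second after the job is handed in: Lid shut (below 0.06 rad), both catches drawn (over 8.5 mm), the gate held still by the fingers at more than 1.25 rad (72 degrees) (value of joint lid below 0.06 rad and value of joint each of round_thumb, flat_thumb above 0.0085 m and value of joint gate between 1.25 and 1.76 rad and velocity of joint gate between -0.1 and 0.1 rad/s and contact force between the fingers and handle_post above 0.5 N); the arm keeps its last pose, push and grip.
It fails at once if the lid is slammed (closing faster than 3 rad/s) (velocity of joint lid below -3 rad/s).
It fails at once if a loose bystander is moved more than 30 mm (distance of any of tape, clamp, stone, loupe1 from where it was at the start of the episode above 0.03 m).
It also fails if it takes over 54 s, if anything falls off the work surface, if the arm or the gripper's body presses on something with over 40 N, if the wrist force passes 120 N, or if a joint passes its speed limit or range.

### The arm

A 6-joint arm with a two-finger parallel gripper is mounted at the origin on a cart in front of the work surface, level with it; the furniture and walls round the work are solid. World frame = base frame: x ahead of the robot, y to its left, z up, the work surface at z = 0. Lengths are in m, angles in rad, forces in N, time in s.
With the tool pointing down it reaches from about 0.425 to 0.95 m from the base axis. Payload 3.5 kg.
Tool frame: the origin (TCP) lies midway between the tips of the shut fingers; the grasp point (between the pads) lies 19 mm behind it; z points along the fingers, y is the line along which they close (so a half turn about z gives the same grasp; the last joint's range is limited). The gripper opens to 85 mm and grips with 20 to 120 N. Pads are 22 mm wide; open, the fingers measure 114 mm over their backs; the gripper's body (76 mm by 85 mm) begins 54 mm behind the grasp point. The pads swing forward as they close: fully open they stand 13 mm farther back than shut.
Start: joints at [1.137, 0.286, 1.577, -0, 1.279, -0.15], TCP at [0.189, 0.648, 0.231] pointing down, gripper open.
Joint ranges: [-2.77, 2.77], [-0.9, 2.22], [0.21, 2.48], [-1.53, 4.67], [0.24, 2.81], [-2.84, 2.84]. Speed limits (rad/s): [2.79, 2.79, 3.14, 3.14, 3.14, 3.14].

### API

Orientations are given as a unit quaternion [x, y, z, w].
In Python, from plant import * gives the robot as it stands.
- The arm moves only by the tool move_arm, never from a script. Its argument "moves" is a list of rows, each a list of 3 entries, a list of its own where there are three numbers: the opening, from 0 (shut) to 1 (fully open), then the shift along the tool's x, y, z in m, then the turn, a rotation vector about the tool's x, y, z in rad. A call has exactly 10 rows; each row shifts and turns the commanded pose from where the row before left it, along the tool's axes as they then stand; what a row does not reach is not made up. A row lasts 1/12 s, in which the tool goes at most 41.7 mm and 7.16 degrees, less where a joint would pass 70% of its speed; a pose out of reach is approached as far as the arm can. A call is refused whole if a number of a shift passes 0.0417 or a number of a turn 0.125, either way. A call with a gripper value outside its range is refused whole. The fingers move at their own pace and stop on an object; "grip_force" is the grip in N (left out, the last holds). Time passes only in rows, so rows that do not move let the fingers close, or fill a call up. It gives the time, the measured TCP pose, the force, the opening and the grip force at its end, in the units of the state.
- get_state(): the state, without advancing time (a new reading comes with each control period).
- read_camera(name): name is "side" or "top"; returns the picture (420x560x3 uint8, red, green, blue); there is no depth.
- camera_params(name): a dict with "fx", "fy", "cx", "cy" (pixels), "rvec" (rotation vector, rad) and "tvec" (3), from world to camera coordinates, as OpenCV has them. Camera axes: x right, y down, z forward; pixel columns grow to the right and rows downward; lengths in m; the calibration is good to about 2 mm. A picture is of the moment at which its call begins. camera_params takes no time and is no camera call.
- sign_off(): hands the job in; it is judged then, once.
The state is a dict: "time": time; "qpos": joint angles; "dq": joint speeds; "joint_efforts": joint torques, N m; "eef_pos": TCP position; "tcp_rot": TCP orientation; "contact_force": force on the tool from outside, world axes, zero at the start; "wrist_torque": the same for the moment, N m; "opening": opening from 0.0 (shut) to 1.0 (fully open); "finger_force": force on a finger pad.
Only numpy, scipy, OpenCV 4.12 (cv2) and the standard library are available. Lean on these libraries where they do the work, as an engineer would, in place of code of your own. Each camera call takes 0.05 s, during which the arm holds its last target. There are 200 camera calls.

## Working session

There is one attempt and no reset: what is moved stays moved. The work goes in short steps, Python scripts to look and compute and a tool call to move; the robot and the scene stay as the last step left them, time stands still between calls to the robot, and variables do not carry over. Pictures are saved under pics/ and viewed, at most 10 in all, crops included, and the job is handed in when it is done.

Besides the shell and the picture viewer there is one more tool, called by a JSON object that holds its "api" and its "payload", one argument or row to a line. move_arm: Moves the arm, as the interface text tells. Its arguments: {"type":"object","properties":{"moves":{"type":"array"},"grip_force":{"type":"number"}},"required":["moves"]}

```bash
mkdir -p pics; ls
cat > h.py <<'E'
from plant import *
import numpy as np, cv2
from scipy.spatial.transform import Rotation as R
def cam(n):
    p=camera_params(n); K=np.array([[p['fx'],0,p['cx']],[0,p['fy'],p['cy']],[0,0,1.]])
    Rm=R.from_rotvec(np.ravel(p['rvec'])).as_matrix(); t=np.ravel(p['tvec']); return K,Rm,t
def ray(n,u,v):
    K,Rm,t=cam(n); d=Rm.T@np.linalg.solve(K,[u,v,1]); return -Rm.T@t,d/np.linalg.norm(d)
def onz(n,u,v,z):
    o,d=ray(n,u,v); return o+d*(z-o[2])/d[2]
def tri(a,b):
    A=[];B=[]
    for n,(u,v) in (('top',a),('side',b)):
        o,d=ray(n,u,v);P=np.eye(3)-np.outer(d,d);A.append(P);B.append(P@o)
    return np.linalg.solve(sum(A),sum(B))
def proj(n,p):
    K,Rm,t=cam(n);q=K@(Rm@np.array(p)+t);return q[:2]/q[2]
E
python3 - <<'E'
from h import *
for n in('top','side'):
    im=read_camera(n)[:,:,::-1]; cv2.imwrite(f'pics/{n}0.png',cv2.resize(im,(800,600),interpolation=cv2.INTER_CUBIC)); cv2.imwrite(f'pics/{n}0raw.png',im)
    K,Rm,t=cam(n);print(n,K[0,0],-Rm.T@t,Rm[2])
s=get_state();print(s)
E
```

```text
pics
top 516.8664322742749 [0.34689914 0.38472375 1.10100157] [ 0.12321862  0.0117341  -0.99231017]
side 498.1090363930876 [0.2152693  1.15960644 0.41246889] [ 0.27899873 -0.88674552 -0.36856763]
{'time': 0.1, 'qpos': array([ 1.13699344e+00,  2.87121033e-01,  1.57807548e+00, -2.97345370e-05,
        1.27863789e+00, -1.49991001e-01]), 'dq': array([-0.00165572, -0.00166567, -0.00485642, -0.00121317, -0.00051801,
       -0.00125482]), 'joint_efforts': array([ 1.00770547e-03, -4.07294691e+01, -2.93699598e+01, -1.81326350e-04,
        3.41904270e-03,  1.76947587e-06]), 'eef_pos': array([0.18871926, 0.64743273, 0.23003191]), 'tcp_rot': array([ 1.41425811e-01,  9.89948223e-01, -1.07755796e-03, -3.08923350e-04]), 'contact_force': array([-0.66955   , -0.11422776, -0.4008043 ]), 'wrist_torque': array([-0.0117459 , -0.02841972,  0.04830351]), 'finger_force': 0.0, 'opening': 0.9983599141217642}
```

View pics/top0.png

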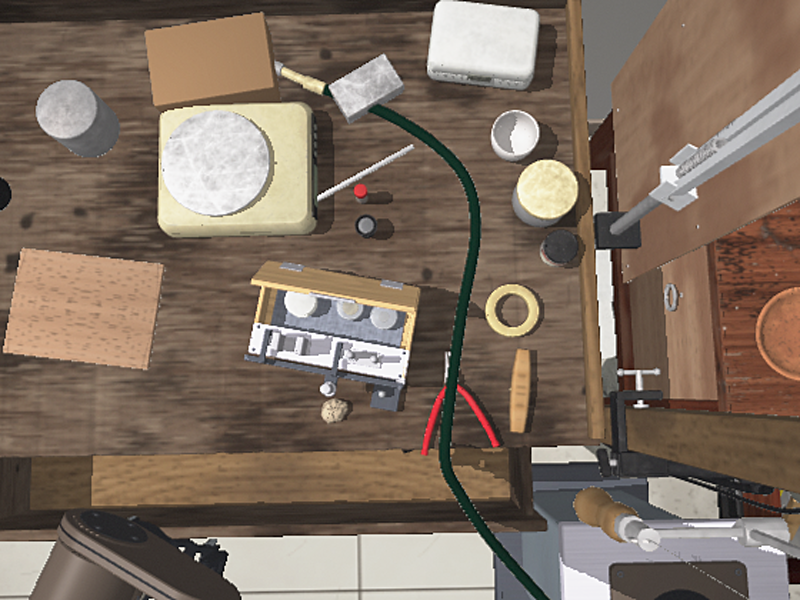

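View pics/side0.png

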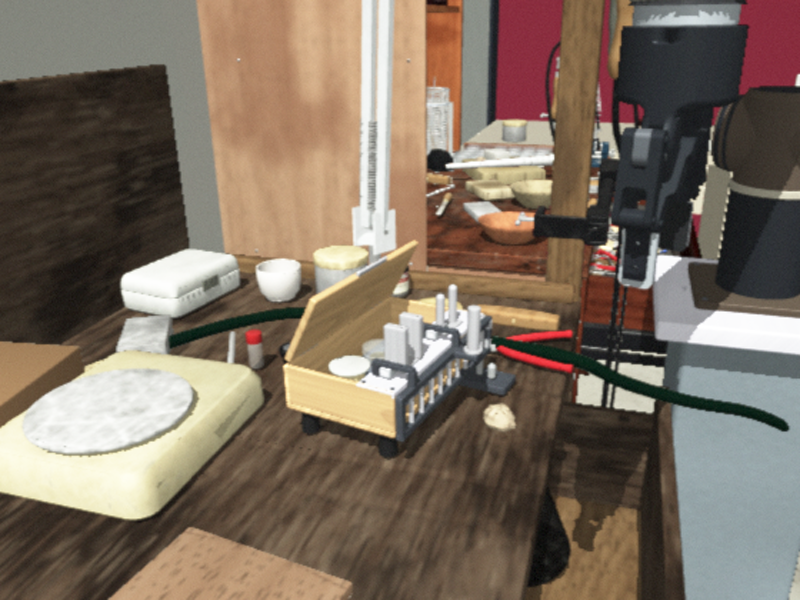

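The top view shows the keeper at about (335,325), with its front facing the robot. The flat catch is on the left (290,345), the round one on the right (360,360), and the handle post top is at (328,388). In the side view, the plates are at (395-415,340), the round posts at (440-453,300) and the handle at (474,320).

Run:
```python
import cv2
a=cv2.imread('pics/top0raw.png')[175:295,165:305]; b=cv2.imread('pics/side0raw.png')[160:330,190:370]
cv2.imwrite('pics/c1.png',cv2.resize(a,None,fx=5,fy=5,interpolation=cv2.INTER_CUBIC))
cv2.imwrite('pics/c2.png',cv2.resize(b[:150],None,fx=4,fy=4,interpolation=cv2.INTER_CUBIC))
```

```text
(no output)
```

View pics/c1.png

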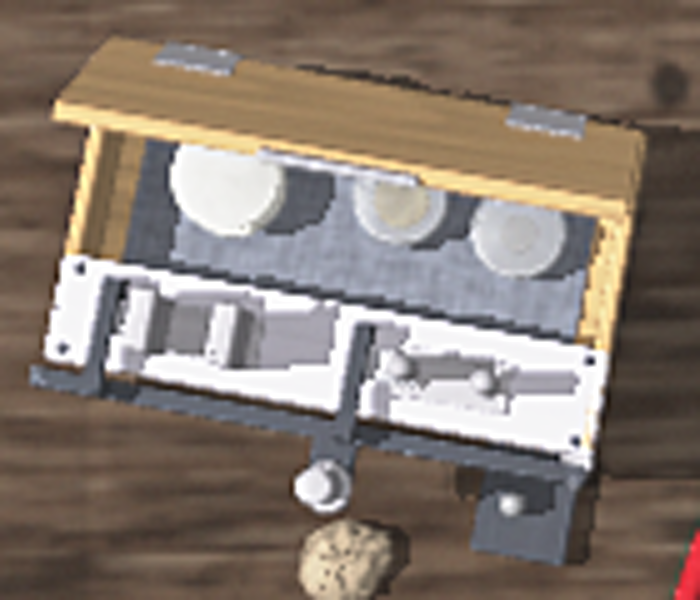

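View pics/c2.png

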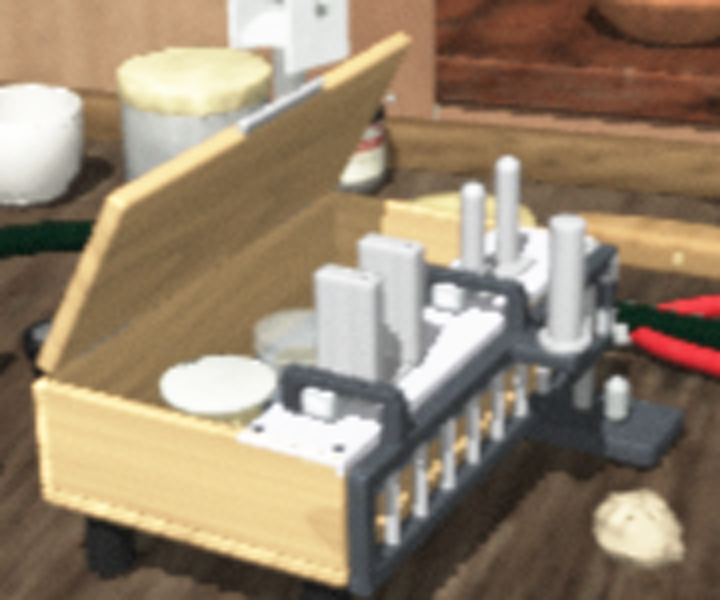

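The crops show the post tops, plates and deck screws clearly, so I can triangulate them.

Run:
```python
from h import *
T=lambda u,v:(u/5+165-.4,v/5+175-.4); S=lambda u,v:(u/4+190-.4,v/4+160-.4)
P=dict(handle=((318,482),(568,222)),rmov=((401,364),(472,190)),rfix=((484,379),(508,162)),
 pl1=((138,320),(348,272)),pl2=((222,335),(392,243)),lidL=((60,110),(116,200)),lidR=((628,205),(404,40)),scrL=((62,348),(332,450)),scrB=((81,267),(258,428)))
for k,(a,b) in P.items(): 
    p=tri(T(*a),S(*b)); print(k,p.round(4), (proj('top',p)-T(*a)).round(1))
a=onz('top',*T(62,348),.08);b=onz('top',*T(575,441),.08);c=onz('top',*T(81,267),.08);d=onz('top',*T(590,360),.08)
print(a,b,c,d,np.arctan2(*((a-b)[:2]))*180/np.pi, np.linalg.norm(a-b))
for n,u in(('stone',(345,560)),): print(n,onz('top',*T(*u),.02))
```

```text
handle [0.3525 0.4834 0.1289] [0.2 0.8]
rmov [0.3967 0.4521 0.1253] [0.1 0.5]
rfix [0.39   0.4207 0.1264] [0.2 0.6]
pl1 [0.4157 0.5508 0.1299] [0.1 0.2]
pl2 [0.4092 0.5192 0.1288] [0.1 0.3]
lidL [0.492  0.5746 0.1585] [0.1 0.2]
lidR [0.4506 0.3653 0.1569] [0.3 1. ]
scrL [0.4094 0.5896 0.0806] [-0.  -0.1]
scrB [0.4404 0.5817 0.0807] [0.1 0.4]
[0.40923643 0.58962872 0.08      ] [0.36821507 0.38740531 0.08      ] [0.44124948 0.58211357 0.08      ] [0.39987624 0.38076584 0.08      ] 11.466950351831832 0.2063420953734099
stone [0.32248088 0.48395332 0.02      ]
```

```bash
cat >> h.py <<'E'
O=np.array([.4468,.4757]);yaw=-.2
kX=np.array([np.cos(yaw),np.sin(yaw)]);kY=np.array([-kX[1],kX[0]])
def st():
    s=get_state();d=s['eef_pos'][:2]-O;M=R.from_quat(s['tcp_rot']).as_matrix()
    print('t',round(s['time'],2),'k',(d@kX).round(4),(d@kY).round(4),'z',s['eef_pos'][2].round(4),'tooly-ang',round(np.arctan2(M[1,1],M[0,1])-np.arctan2(kY[1],kY[0]),3),'tilt',M[:2,2].round(3),'F',s['contact_force'].round(1),'ff',round(s['finger_force'],1),'op',round(s['opening'],3),'q',s['qpos'].round(2))
    return s
E
echo ok
```

```text
ok
```

{"api": "move_arm", "payload": {
  "moves": [
    [0,[0,0,0],[0,0,-0.085]],
    [0,[-0.038,-0.013,0],[0,0,0]],
    [0,[-0.038,-0.013,0],[0,0,0]],
    [0,[-0.038,-0.013,0],[0,0,0]],
    [0,[-0.038,-0.013,0],[0,0,0]],
    [0,[-0.038,-0.013,0],[0,0,0]],
    [0,[-0.038,-0.013,0],[0,0,0]],
    [0,[-0.038,-0.013,0],[0,0,0]],
    [0,[-0.038,-0.013,0],[0,0,0]],
    [0,[-0.038,-0.013,0],[0,0,0]]
  ],
  "grip_force": 30
}}

```text
time: 0.93
eef_pos: [0.5023, 0.4643, 0.2307]
tcp_rot: [0.099, 0.995, -0.0, -0.0]
contact_force: [0.9, 0.9, -1.1]
opening: 0.002
finger_force: 0.0
```

```bash
python3 -c "
from h import *
st()"
```

```text
t 0.93 k 0.0567 -0.0001 z 0.2307 tooly-ang 0.001 tilt [-0.001 -0.001] F [ 0.9  0.9 -1.1] ff 0.0 op 0.002 q [ 0.6   0.31  1.55  0.    1.28 -0.77]
```

{"api": "move_arm", "payload": {
  "moves": [
    [0,[0,0,0.028],[0,0,0]],
    [0,[0,0,0.028],[0,0,0]],
    [0,[0,0,0.028],[0,0,0]],
    [0,[0.01,0,0],[0,0,0]],
    [0,[0.005,0,0.001],[0,0,0]],
    [0,[0.0045,0,0.0025],[0,0,0]],
    [0,[0.0045,0,0.003],[0,0,0]],
    [0,[0.004,0,0.003],[0,0,0]],
    [0,[0.0037,0,0.0035],[0,0,0]],
    [0,[0.0036,0,0.004],[0,0,0]]
  ]
}}

```text
time: 1.77
eef_pos: [0.4665, 0.4738, 0.1319]
tcp_rot: [0.099, 0.995, 0.001, 0.001]
contact_force: [0.4, 0.2, 0.7]
opening: 0.004
finger_force: 0.7
```

```bash
python3 -c "
from h import *
st()"
```

```text
t 1.77 k 0.0196 0.002 z 0.1319 tooly-ang 0.002 tilt [0.002 0.002] F [0.4 0.2 0.7] ff 0.7 op 0.004 q [ 0.64  0.35  1.68  0.    1.1  -0.73]
```

{"api": "move_arm", "payload": {
  "moves": [
    [0,[0.0032,0,0.004],[0,0,0]],
    [0,[0.003,0,0.0044],[0,0,0]],
    [0,[0.0024,0,0.004],[0,0,0]],
    [0,[0.002,0,0.004],[0,0,0]],
    [0,[0.0015,0,0.004],[0,0,0]],
    [0,[0.0014,0,0.004],[0,0,0]],
    [0,[0.0012,0,0.0044],[0,0,0]],
    [0,[0.001,0,0.0044],[0,0,0]],
    [0,[0.0005,0,0.004],[0,0,0]],
    [0,[0.0005,0,0.004],[0,0,0]]
  ]
}}

```text
time: 2.6
eef_pos: [0.4499, 0.4759, 0.0885]
tcp_rot: [0.099, 0.995, -0.0, -0.0]
contact_force: [-0.4, -0.2, 6.6]
opening: -0.002
finger_force: 3.9
```

```bash
python3 -c "
from h import *
st()"
```

```text
t 2.6 k 0.003 0.0008 z 0.0885 tooly-ang 0.001 tilt [-0.001 -0.   ] F [-0.4 -0.2  6.6] ff 3.9 op -0.002 q [ 0.66  0.39  1.73  0.    1.03 -0.71]
```

{"api": "move_arm", "payload": {
  "moves": [
    [0,[0,0,0.001],[0,0,0]],
    [0,[0,0,0],[0,0,0]],
    [0,[0,0,0],[0,0,0]],
    [0,[0,0,-0.036],[0,0,0]],
    [0,[0,0,-0.036],[0,0,0]],
    [1,[0.012,-0.014,0],[0,0,0]],
    [1,[0.012,-0.014,0],[0,0,0]],
    [1,[0.012,-0.014,0],[0,0,0]],
    [1,[0.012,-0.014,0],[0,0,0]],
    [1,[0,0,0],[0,0,0]]
  ],
  "grip_force": 40
}}

```text
time: 3.43
eef_pos: [0.3896, 0.4288, 0.1588]
tcp_rot: [0.099, 0.995, -0.001, -0.001]
contact_force: [0.1, 0.8, -0.1]
opening: 0.708
finger_force: 0.0
```

```bash
python3 -c "
from h import *
st()
im=read_camera('side')[:,:,::-1];cv2.imwrite('pics/s1.png',cv2.resize(im[110:310,180:400],None,fx=3,fy=3,interpolation=cv2.INTER_CUBIC))"
```

```text
t 3.43 k -0.0467 -0.0573 z 0.1588 tooly-ang 0.002 tilt [-0.002 -0.002] F [ 0.1  0.8 -0.1] ff 0.0 op 0.708 q [ 0.66  0.15  1.88 -0.    1.12 -0.71]
```

View pics/s1.png

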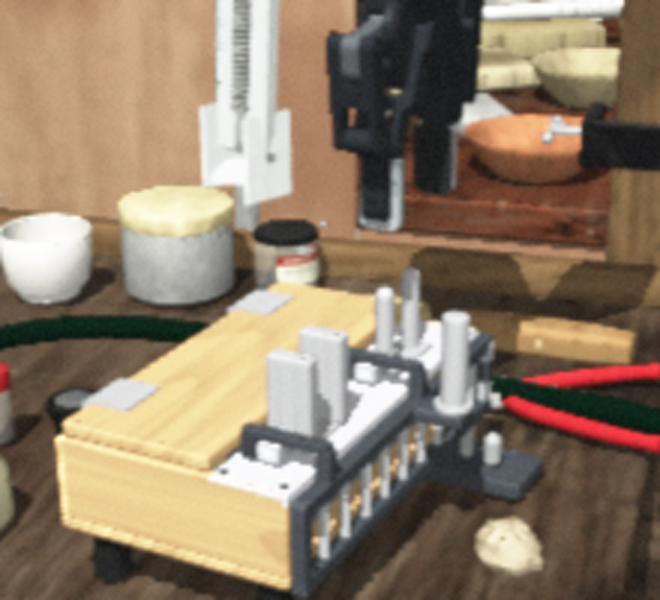

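The lid is shut flat, and the open fingers hang over the round posts at (385-412,310).

{"api": "move_arm", "payload": {
  "moves": [
    [1,[-0.0015,0.002,0],[0,0,0]],
    [1,[0,0,0],[0,0,0]],
    [1,[0,0,0],[0,0,0]],
    [1,[0,0,0.012],[0,0,0]],
    [1,[0,0,0.012],[0,0,0]],
    [1,[0,0,0.012],[0,0,0]],
    [1,[0,0,0.012],[0,0,0]],
    [1,[0,0,0.012],[0,0,0]],
    [1,[0,0,0],[0,0,0]],
    [1,[0,0,0],[0,0,0]]
  ]
}}

```text
time: 4.32
eef_pos: [0.3932, 0.4317, 0.0985]
tcp_rot: [0.099, 0.995, -0.001, -0.001]
contact_force: [-0.4, 0.4, -0.3]
opening: 0.999
finger_force: 0.0
```

```bash
python3 -c "
from h import *
st()"
```

```text
t 4.32 k -0.0438 -0.0538 z 0.0985 tooly-ang 0.001 tilt [-0.002 -0.002] F [-0.4  0.4 -0.3] ff 0.0 op 0.999 q [ 0.66  0.23  1.9   0.    1.01 -0.71]
```

{"api": "move_arm", "payload": {
  "moves": [
    [0.6,[0.001,-0.001,0],[0,0,0]],
    [0.5,[0,0,0],[0,0,0]],
    [0.4,[0,0,0],[0,0,0]],
    [0.3,[0,0,0],[0,0,0]],
    [0.2,[0,0,0],[0,0,0]],
    [0.2,[0,0,0],[0,0,0]],
    [0.2,[0,0,0],[0,0,0]],
    [0.2,[0,0,0],[0,0,0]],
    [0.2,[0,0,0],[0,0,0]],
    [0.2,[0,0,0],[0,0,0]]
  ]
}}

```text
time: 5.15
eef_pos: [0.3934, 0.431, 0.1022]
tcp_rot: [0.099, 0.995, -0.001, 0.001]
contact_force: [-0.8, -4.4, 8.6]
opening: 0.325
finger_force: 39.9
```

```bash
python3 -c "
from h import *
st()"
```

```text
t 5.15 k -0.0435 -0.0544 z 0.1022 tooly-ang 0.002 tilt [ 0.001 -0.002] F [-0.8 -4.4  8.6] ff 39.9 op 0.325 q [ 0.66  0.23  1.9  -0.    1.01 -0.71]
```

{"api": "move_arm", "payload": {
  "moves": [
    [0.2,[0,0,0],[0,0,0]],
    [1,[0,0,-0.002],[0,0,0]],
    [1,[0,0,0],[0,0,0]],
    [1,[0,0,0],[0,0,0]],
    [1,[0,0,-0.03],[0,0,0]],
    [1,[0,0,-0.03],[0,0,0]],
    [1,[0,0.034,0],[0,0,0]],
    [1,[0,0.033,0],[0,0,0]],
    [1,[0,0.033,0],[0,0,0]],
    [1,[0,0,0],[0,0,0]]
  ]
}}

```text
time: 5.98
eef_pos: [0.4129, 0.5335, 0.1616]
tcp_rot: [0.098, 0.995, 0.001, 0.0]
contact_force: [-0.5, -0.6, -0.3]
opening: 1.0
finger_force: 0.0
```

```bash
python3 -c "
from h import *
st()
a=read_camera('top')[:,:,::-1][175:295,165:305]
b=read_camera('side')[:,:,::-1][180:290,210:350]
r=lambda a:cv2.resize(a,None,fx=5,fy=5,interpolation=cv2.INTER_CUBIC)
cv2.imwrite('pics/s2.png',r(b));cv2.imwrite('pics/t2.png',r(a))"
```

```text
t 5.98 k -0.0447 0.05 z 0.1616 tooly-ang 0.003 tilt [0.001 0.002] F [-0.5 -0.6 -0.3] ff 0.0 op 1.0 q [ 0.76  0.34  1.64  0.    1.16 -0.61]
```

View pics/s2.png

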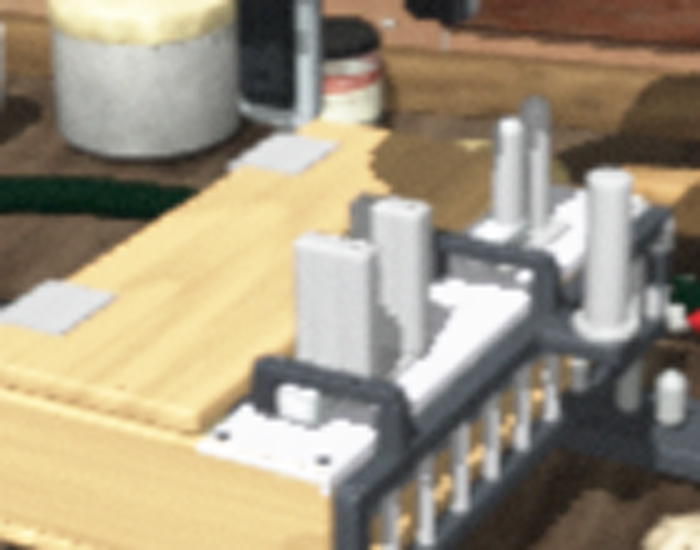

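The round posts now stand close together, tops at (508,125) and (538,105), so that catch is drawn. The plates at (335,250) and (402,210) are still apart.

{"api": "move_arm", "payload": {
  "moves": [
    [1,[0,0,0],[0,0,0]],
    [1,[0,0,0],[0,0,0]],
    [1,[0,0,0.012],[0,0,0]],
    [1,[0,0,0.012],[0,0,0]],
    [1,[0,0,0.012],[0,0,0]],
    [1,[0,0,0.012],[0,0,0]],
    [1,[0,0,0.009],[0,0,0]],
    [1,[0,0,0],[0,0,0]],
    [1,[0,0,0],[0,0,0]],
    [1,[0,0,0],[0,0,0]]
  ]
}}

```text
time: 6.92
eef_pos: [0.4127, 0.5298, 0.1054]
tcp_rot: [0.099, 0.995, 0.0, 0.0]
contact_force: [-0.4, 0.3, -0.6]
opening: 0.997
finger_force: 0.0
```

```bash
python3 -c "
from h import *
st()"
```

```text
t 6.92 k -0.0441 0.0462 z 0.1054 tooly-ang 0.001 tilt [0. 0.] F [-0.4  0.3 -0.6] ff 0.0 op 0.997 q [ 0.76  0.4   1.67  0.    1.07 -0.61]
```

{"api": "move_arm", "payload": {
  "moves": [
    [0.6,[0.001,-0.001,0.002],[0,0,0]],
    [0.5,[0,0,0],[0,0,0]],
    [0.4,[0,0,0],[0,0,0]],
    [0.3,[0,0,0],[0,0,0]],
    [0.2,[0,0,0],[0,0,0]],
    [0.2,[0,0,0],[0,0,0]],
    [0.2,[0,0,0],[0,0,0]],
    [0.2,[0,0,0],[0,0,0]],
    [0.2,[0,0,0],[0,0,0]],
    [0.2,[0,0,0],[0,0,0]]
  ]
}}

```text
time: 7.75
eef_pos: [0.4119, 0.5293, 0.105]
tcp_rot: [0.1, 0.995, 0.001, 0.001]
contact_force: [-1.7, -2.4, 4.7]
opening: 0.324
finger_force: 42.9
```

```bash
python3 -c "
from h import *
st()"
```

```text
t 7.75 k -0.0449 0.0456 z 0.105 tooly-ang 0.001 tilt [0.001 0.002] F [-1.7 -2.4  4.7] ff 42.9 op 0.324 q [ 0.76  0.4   1.68  0.    1.06 -0.61]
```

{"api": "move_arm", "payload": {
  "moves": [
    [0.2,[0,0,0],[0,0,0]],
    [1,[0,0,0],[0,0,0]],
    [1,[0,0,0],[0,0,0]],
    [1,[0,0,0],[0,0,0]],
    [1,[0,0,-0.033],[0,0,0]],
    [1,[0,0,-0.033],[0,0,0]],
    [1,[0.0165,-0.018,0],[0,0,0]],
    [1,[0.0165,-0.018,0],[0,0,0]],
    [1,[0.0165,-0.0195,0],[0,0,0]],
    [1,[0,0,0],[0,0,0]]
  ]
}}

```text
time: 8.58
eef_pos: [0.3479, 0.4813, 0.1674]
tcp_rot: [0.099, 0.995, -0.003, -0.002]
contact_force: [0.0, 0.8, -2.0]
opening: 1.003
finger_force: 0.0
```

{"api": "move_arm", "payload": {
  "moves": [
    [1,[0,0,0],[0,0,0]],
    [1,[0,0,0],[0,0,0]],
    [1,[0,0,0],[0,0,0]],
    [1,[0,0,0],[0,0,0]],
    [1,[0,0,0],[0,0,0]],
    [1,[0,0,0],[0,0,0]],
    [1,[0,0,0],[0,0,0]],
    [1,[0,0,0],[0,0,0]],
    [1,[0,0,0],[0,0,0]],
    [1,[0,0,0],[0,0,0]]
  ]
}}

```text
time: 9.42
eef_pos: [0.3518, 0.4841, 0.1691]
tcp_rot: [0.099, 0.995, -0.0, 0.0]
contact_force: [-0.2, 0.5, -0.5]
opening: 0.999
finger_force: 0.0
```

```bash
python3 -c "
from h import *
st()
a=read_camera('top')[:,:,::-1][175:295,165:305]
b=read_camera('side')[:,:,::-1][180:290,210:350]
r=lambda a:cv2.resize(a,None,fx=5,fy=5,interpolation=cv2.INTER_CUBIC)
cv2.imwrite('pics/s3.png',r(b));cv2.imwrite('pics/t3.png',r(a))"
```

```text
t 9.42 k -0.0948 -0.0106 z 0.1691 tooly-ang 0.001 tilt [ 0. -0.] F [-0.2  0.5 -0.5] ff 0.0 op 0.999 q [ 0.77  0.18  1.82 -0.    1.14 -0.6 ]
```

View pics/s3.png

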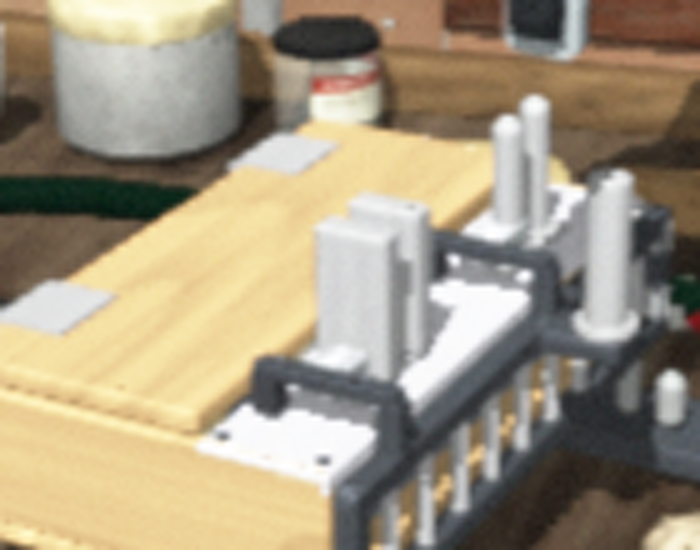

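Both plates now stand close together, tops at (357,222) and (390,203), and both catches are drawn. Next I descend on the handle.

{"api": "move_arm", "payload": {
  "moves": [
    [1,[0,0,0.0125],[0,0,0]],
    [1,[0,0,0.0125],[0,0,0]],
    [1,[0,0,0.0125],[0,0,0]],
    [1,[0,0,0.0125],[0,0,0]],
    [1,[0,0,0.0125],[0,0,0]],
    [1,[0,0,0.0125],[0,0,0]],
    [0.6,[0,0,0],[0,0,0]],
    [0.4,[0,0,0],[0,0,0]],
    [0.2,[0,0,0],[0,0,0]],
    [0,[0,0,0],[0,0,0]]
  ],
  "grip_force": 50
}}

```text
time: 10.35
eef_pos: [0.3524, 0.4847, 0.0951]
tcp_rot: [0.099, 0.995, 0.001, 0.001]
contact_force: [0.1, 0.2, -0.2]
opening: 0.451
finger_force: 0.0
```

{"api": "move_arm", "payload": {
  "moves": [
    [0,[0,0,0],[0,0,0]],
    [0,[0,0,0],[0,0,0]],
    [0,[0,0,0],[0,0,0]],
    [0,[0,0,0],[0,0,0]],
    [0,[0,0,0],[0,0,0]],
    [0,[0,0,0],[0,0,0]],
    [0,[0,0,0],[0,0,0]],
    [0,[0,0,0],[0,0,0]],
    [0,[0,0,0],[0,0,0]],
    [0,[0,0,0],[0,0,0]]
  ]
}}

```text
time: 11.18
eef_pos: [0.3524, 0.4857, 0.0953]
tcp_rot: [0.099, 0.995, 0.002, 0.001]
contact_force: [0.2, 4.2, 0.6]
opening: 0.149
finger_force: 48.7
```

```bash
python3 -c "
from h import *
st()"
```

```text
t 11.18 k -0.0945 -0.009 z 0.0953 tooly-ang 0.001 tilt [0.002 0.004] F [0.2 4.2 0.6] ff 48.7 op 0.149 q [ 0.77  0.27  1.87  0.    1.   -0.6 ]
```

Gripped (opening 0.149 ≈ 13 mm). Now I swing the gate.

{"api": "move_arm", "payload": {
  "moves": [
    [0,[0.0047,-0.0012,0],[0,0,-0.05]],
    [0,[0.0047,-0.0012,0],[0,0,-0.05]],
    [0,[0.0047,-0.0012,0],[0,0,-0.05]],
    [0,[0.0047,-0.0012,0],[0,0,-0.05]],
    [0,[0.0047,-0.0012,0],[0,0,-0.05]],
    [0,[0.0047,-0.0012,0],[0,0,-0.05]],
    [0,[0.0047,-0.0012,0],[0,0,-0.05]],
    [0,[0.0047,-0.0012,0],[0,0,-0.05]],
    [0,[0.0047,-0.0012,0],[0,0,-0.05]],
    [0,[0.0047,-0.0012,0],[0,0,-0.05]]
  ]
}}

```text
time: 12.02
eef_pos: [0.3065, 0.4732, 0.0954]
tcp_rot: [-0.151, 0.989, 0.003, 0.002]
contact_force: [0.2, 6.8, -0.9]
opening: 0.146
finger_force: 49.1
```

```bash
cat >> h.py <<'E'
def gate():
    s=st();d=s['eef_pos'][:2]-O;p=np.array([d@kX+.073,d@kY+.105]);print('r',np.hypot(*p),'th',np.arctan2(p[1],p[0])%(2*np.pi)-np.arctan2(95,-22))
E
python3 -c "
from h import *
gate()"
```

```text
t 12.02 k -0.137 -0.0303 z 0.0954 tooly-ang 0.503 tilt [0.003 0.006] F [ 0.2  6.8 -0.9] ff 49.1 op 0.146 q [ 0.82  0.19  1.96  0.    0.99 -1.06]
r 0.09835427810354468 th 0.4810339075743151
```

{"api": "move_arm", "payload": {
  "moves": [
    [0,[0.0047,-0.0012,0],[0,0,-0.05]],
    [0,[0.0047,-0.0012,0],[0,0,-0.05]],
    [0,[0.0047,-0.0012,0],[0,0,-0.05]],
    [0,[0.0047,-0.0012,0],[0,0,-0.05]],
    [0,[0.0047,-0.0012,0],[0,0,-0.05]],
    [0,[0.0047,-0.0012,0],[0,0,-0.05]],
    [0,[0.0047,-0.0012,0],[0,0,-0.05]],
    [0,[0.0047,-0.0012,0],[0,0,-0.05]],
    [0,[0.0047,-0.0012,0],[0,0,-0.05]],
    [0,[0.0047,-0.0012,0],[0,0,-0.05]]
  ]
}}

```text
time: 12.85
eef_pos: [0.2707, 0.4388, 0.0953]
tcp_rot: [-0.391, 0.92, 0.002, 0.001]
contact_force: [-3.0, 5.6, 1.5]
opening: 0.151
finger_force: 49.3
```

```bash
python3 -c "
from h import *
gate()"
```

```text
t 12.85 k -0.1652 -0.0711 z 0.0953 tooly-ang 1.004 tilt [-0.     0.004] F [-3.   5.6  1.5] ff 49.3 op 0.151 q [ 0.82  0.09  2.07  0.    0.98 -1.56]
r 0.0982329542547193 th 0.9913938315701076
```

{"api": "move_arm", "payload": {
  "moves": [
    [0,[0.0047,-0.0012,0],[0,0,-0.05]],
    [0,[0.0047,-0.0012,0],[0,0,-0.05]],
    [0,[0.0047,-0.0012,0],[0,0,-0.05]],
    [0,[0.0047,-0.0012,0],[0,0,-0.05]],
    [0,[0.0047,-0.0012,0],[0,0,-0.05]],
    [0,[0.0047,-0.0012,0],[0,0,-0.05]],
    [0,[0.0047,-0.0012,0],[0,0,-0.05]],
    [0,[0.0047,-0.0012,0],[0,0,-0.05]],
    [0,[0.0047,-0.0012,0],[0,0,-0.05]],
    [0,[0.0047,-0.0012,0],[0,0,-0.05]]
  ]
}}

```text
time: 13.68
eef_pos: [0.2568, 0.3924, 0.0953]
tcp_rot: [-0.607, 0.795, 0.001, 0.0]
contact_force: [-3.8, 4.1, 2.8]
opening: 0.148
finger_force: 49.4
```

{"api": "move_arm", "payload": {
  "moves": [
    [0,[0,0,0],[0,0,0]],
    [0,[0,0,0],[0,0,0]],
    [0,[0,0,0],[0,0,0]],
    [0,[0,0,0],[0,0,0]],
    [0,[0,0,0],[0,0,0]],
    [0,[0,0,0],[0,0,0]],
    [0,[0,0,0],[0,0,0]],
    [0,[0,0,0],[0,0,0]],
    [0,[0,0,0],[0,0,0]],
    [0,[0,0,0],[0,0,0]]
  ]
}}

```text
time: 14.52
eef_pos: [0.2568, 0.3925, 0.0953]
tcp_rot: [-0.605, 0.796, 0.001, 0.0]
contact_force: [-5.2, 2.5, 4.8]
opening: 0.148
finger_force: 49.6
```

```bash
python3 -c "
from h import *
gate()
im=read_camera('top')[:,:,::-1];cv2.imwrite('pics/t4.png',cv2.resize(im[120:320,140:400],None,fx=3,fy=3))"
```

```text
t 14.52 k -0.1697 -0.1193 z 0.0953 tooly-ang 1.501 tilt [-0.001  0.002] F [-5.2  2.5  4.8] ff 49.6 op 0.148 q [ 0.77 -0.01  2.18  0.    0.97 -2.1 ]
r 0.09772724362389658 th 1.4900476464716033
```

View pics/t4.png

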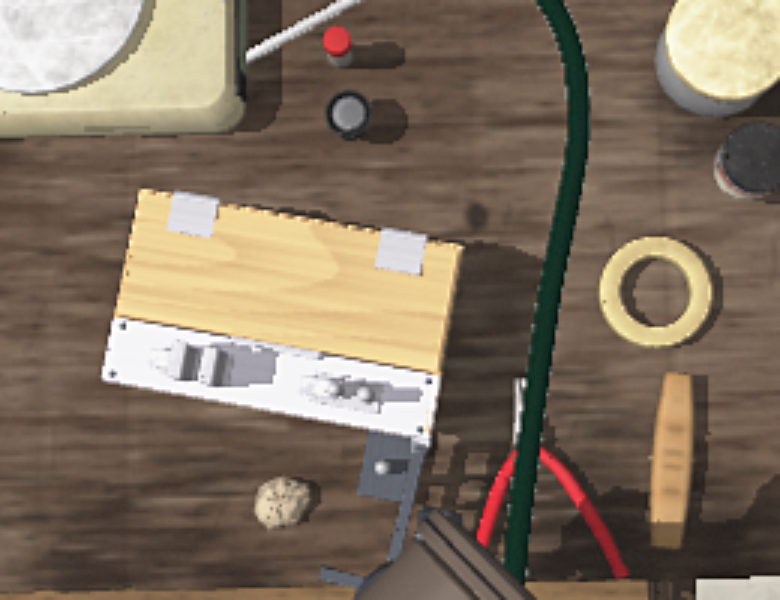

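The gate stands at right angles to the box front at (405,510). The lid is shut, both catches are drawn, and the bystanders have not moved.

```bash
python3 -c "
from plant import *
print(sign_off())"
```

```text
the job is handed in; nothing more can be done
None
```

I've handed in the job: the lid is shut, the round catch and then the flat one are drawn, and the gripper is holding the gate open at about 1.49 rad, with the bystanders left where they were; no verdict was returned.

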